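# Load the check jig and slide it into its catch

## Robot

A 6-joint arm with a two-finger parallel gripper is mounted at the origin on a cart in front of the work surface, level with it; the furniture and walls round the work are solid. World frame = base frame: x ahead of the robot, y to its left, z up, the work surface at z = 0. Lengths are in mm, angles in rad, forces in N, time in s.
With the tool pointing down it reaches from about 300 to 850 mm from the base axis. Payload 4.2 kg.
Tool frame: the origin (TCP) lies at the very end of the fingers, on their centre line; the grasp point (between the pads) lies 19 mm behind it (arm.grip_depth is the distance from the TCP to the grasp point, in mm); z points along the fingers, y is the line along which they close (so a half turn about z gives the same grasp; the last joint's range is limited). The gripper opens to 91 mm and grips with 3 to 60 N. Pads are 32 mm wide; open, the fingers measure 118 mm over their backs; the gripper's body (76 mm by 178 mm) begins 60 mm behind the grasp point.
Start: joints at [-1.166, 0.32, 1.565, -0, 1.257, -0.02], TCP at [236.985, -523.91, 213.976] pointing down, gripper open.
Joint ranges: [-3.11, 3.11], [-0.84, 2.01], [0.21, 2.61], [-1.34, 4.49], [0.05, 2.63], [-2.56, 2.56]. Speed limits (rad/s): [2.57, 2.57, 3.14, 3.14, 3.14, 3.14].

## Interface

Orientations are given as a rotation vector (axis times angle).
In Python, from rig import arm gives the robot as it stands.
- The arm moves only by the tool carry_out, never from a script. Its argument "series" is a list of rows, each an object with "fingers": the opening, from -1 (shut) to 1 (fully open); "delta_pos": the shift along the tool's x, y, z in cm, a list of three; "turn": the turn about the tool's z in units of 8 degrees (1.0 is 8 degrees). In form: [{"fingers": fingers, "delta_pos": [dx, dy, dz], "turn": turn}, ...]. A call has 1 to 20 rows; each row is the pose to reach, as a shift and turn from the pose commanded when the call began, along the tool's axes at that moment; what a row does not reach only later rows make up. A row lasts 1/8 s, in which the tool goes at most 62.5 mm and 10.7 degrees, less where a joint would pass 70% of its speed; a pose out of reach is approached as far as the arm can. A call with a gripper value outside its range is refused whole. The fingers move at their own pace and stop on an object; "squeeze" is the grip in N (left out, the last holds). Time passes only in rows, so rows that repeat a pose let the fingers close. It gives the time, the measured TCP pose, the force, the opening and the grip force at its end, in the units of the state.
- arm.observe(): the state, without advancing time (a new reading comes with each control period).
- arm.snapshot(name): name is "side" or "top"; returns a dict with "frame" (400x640x3 uint8, red, green, blue), "mtx" (3x3 intrinsics, pixels), "extrinsics" (4x4, takes a point from camera to world coordinates). Camera axes: x right, y down, z forward; pixel columns grow to the right and rows downward; lengths in mm; the calibration is good to about 2 mm. A picture is of the moment at which its call begins. There is no depth.
- arm.close_job(): hands the job in; it is judged then, once.
Trained networks look in a picture, given as the dict that the camera call returned (one of the last four; its "shot" number tells which), for a name from the list of things; names that differ only in an ending like _2 or _b are one class to them, and where a whole thing is asked for, a point or a joint stands for the part that bears it (a point fixed in the world has none). Each returns a list of dicts, best first, with "score" (0 to 1); they miss things now and then, are a little off and sometimes report something else, mostly with a low value. They report only what shows in the picture. A call takes as long as a camera call. They do not tell look-alikes from the thing itself.
- arm.recognise(query, picture): "centre" ([x, y, z] in mm, in world coordinates, good to about 4 mm: the middle of the surface that is visible of it).
- arm.regions_of(query, picture): "pixels" (400x640 bool, what is visible of it).
The state is a dict: "clock": time; "joints": joint angles; "joint_vel": joint speeds; "joint_torque": joint torques, N m; "ee_pos": TCP position; "tool_rot": TCP orientation; "contact_force": force on the tool from outside, world axes, zero at the start; "torque": the same for the moment, N m; "gripper_width": finger opening in mm; "finger_force": force on a finger pad.
Only numpy, scipy, OpenCV 4.12 (cv2) and the standard library are available. Lean on these libraries where they do the work, as an engineer would, in place of code of your own. Each camera call takes 0.05 s, during which the arm holds its last target. There are 200 camera calls.

## Task

Check one line connector and one battery on the slide jig: lay the white line connector in the wide groove of the sliding shuttle, its nose towards the probe head, and the battery in the narrow groove. Then slide the loaded shuttle by its black pull knob towards the probe head until you feel the spring ball drop into its notch, without running past it into the probes, and finish still gripping the knob with the shuttle held steady at the notch while the tester reads. Leave the screwdriver, marker and cutter where they lie.

Things in the scene. Friction and masses are not known exactly. Their poses are not given: they have to be found in the camera images.
- jig: Fixed check jig on the bench: grey base plate 156 mm (x) by 390 mm (y) on rubber feet, its top 20 mm above the bench, with a steel guide rail along its middle. Origin: centre of its underside, on the bench; own y runs along the rail, the probe head is towards its -y end. Its place and turn on the bench vary.
- shuttle: Grey shuttle sliding on the rail along the jig's y: deck 104 x 150 x 12 mm, top 44 mm above the bench. Origin: centre of the deck's underside; axes as the jig's. On its front (-y) half two grooves lie along y, wide one at +x, narrow one at -x, between white guide blocks (6 mm high, 5 mm thick, 17 mm long) at each groove's ends, the middle open for fingers. Friction 1 to 2 N.
- connector_groove (a point): Point on the floor of the wide groove where the middle of the connector's barrel is to lie (its centre 9.5 mm above this). Groove 24 mm wide inside; a 4 mm high lip closes its front (-y) end 32 mm from this point, the rear is open for the boot. Axes as the shuttle's.
- battery_groove (a point): Point on the floor of the narrow groove where the middle of the battery is to lie (its centre 8.5 mm above this). Groove 20 mm wide, 56 mm long inside, a 4 mm lip in front, a 6 mm wall behind. Axes as the shuttle's. The battery may lie either way round.
- knob_grip (a point): Point to grip on the axis of the shuttle's upright black round pull knob: 20 mm diameter, 40 mm tall, standing on the deck 60 mm behind (+y of) its middle. The point is 28 mm above the deck's top, 72 mm above the bench. Fixed to the shuttle.
- probe_head: Grey tester head fixed on the rail, 120 x 46 x 50 mm, at a place along the rail that varies; thin probes on its +y face point at the grooves. A steel arm on its -x side reaches +y along the shuttle's path and carries two round bumps 12 mm apart, the notch between them. Origin: centre of its underside, 20 mm above the bench; axes as the jig's.
- notch (a point): The notch: point midway between the two catch bumps of the probe head. Axes as the jig's.
- catch_ball (a point): Steel spring ball, 8 mm, in the shuttle's -x side, 60 mm in front of its middle (point fixed to the shuttle). In the notch its y in the jig's frame equals the notch's. On its way it meets the first bump about 12 mm before the notch (the push rises to 8 to 15 N), passes the bump's top 6 mm before, then drops in by itself; the second bump's top is 6 mm past.
- connector_mid (a point): Middle of the line connector's white barrel (grip here), 9.5 mm above its underside. Barrel 19 mm wide and high, 58 mm long; a black boot of 30 mm, thinner, stands out behind. Own y points from nose to boot. It lies flat on the bench, nose roughly towards the room's -y (within 35 degrees).
- connector_nose (a point): Centre of the connector's nose face, 29 mm from the middle of the barrel.
- battery_mid (a point): Centre of the battery, a cylinder 50 mm long, about 16 mm thick (17 mm between the fingers), lying along its own y.
- driver: Small screwdriver, 108 mm long, lying near the parts; to be left alone. Origin: middle of its underside.
- marker: Marker pen, 126 mm long, to be left alone. Origin: middle of its underside.
- cutter: Teal handled small cutter, 121 mm long, to be left alone. Origin: middle of its underside.
- ball_vise: Bench vise, part of the furniture, fixed behind the work: round foot about 190 mm across, jaws turned up to about 0.2 m high. Origin: centre of its foot, on the bench. Keep the gripper and arm clear of it when crossing from the jig to the parts.
Mind the look-alikes: they are no part of the job. There is more than one size of the part that bears connector_mid; the job needs the smallest.

How it is judged:
By the outcome, as a careful person would: the job done as asked, in the order asked, and still so for the second after the job is handed in, while the arm keeps its last pose, push and grip.
It also fails if it takes over 69 s, if anything falls off the work surface, if the arm or the gripper's body presses on something with over 40 N, if the wrist force passes 120 N, or if a joint passes its speed limit or range.

## Working session

There is one attempt and no reset: what is moved stays moved. The work goes in short steps, Python scripts to look and compute and a tool call to move; the robot and the scene stay as the last step left them, time stands still between calls to the robot, and variables do not carry over. Pictures are saved under pics/ and viewed, at most 10 in all, crops included, and the job is handed in when it is done.

Besides the shell and the picture viewer there is one more tool, called after "Call:" by a JSON object that holds its "api" and its "payload". carry_out: Moves the arm, as the interface text tells. Its arguments: {"type":"object","properties":{"series":{"type":"array","items":{"type":"object","properties":{"fingers":{"type":"number"},"delta_pos":{"type":"array","items":{"type":"number"}},"turn":{"type":"number"}}}},"squeeze":{"type":"number"}},"required":["series"]}

```bash
mkdir -p pics; ls; python3 - <<'E'
from rig import arm
import cv2,numpy as np
s=arm.observe(); print(s['clock'],s['ee_pos'],s['tool_rot'],s['gripper_width'])
for n in ['top','side']:
    p=arm.snapshot(n); cv2.imwrite(f'pics/{n}1.png',p['frame'][:,:,::-1])
    print(n,p['mtx'].tolist(),np.round(p['extrinsics'],3).tolist())
    for q in ['connector_mid','connector_nose','battery_mid','knob_grip','connector_groove','battery_groove','notch','catch_ball','probe_head','jig','shuttle','ball_vise']:
        try: print(q,[(np.round(d['centre']).tolist(),round(d['score'],2)) for d in arm.recognise(q,p)[:5]])
        except Exception as e: print(q,e)
print(arm.observe()['clock'])
E
```

```text
pics
0.0 [ 236.79431627 -523.43718814  213.09928892] [-3.06927381e+00 -6.61956222e-01  5.54574602e-04] 91.23009716284574
top [[447.52469582576805, 0.0, 324.65238052512717], [0.0, 447.52469582576805, 203.16961755736418], [0.0, 0.0, 1.0]] [[-0.027, -0.998, 0.061, 454.432], [-1.0, 0.028, 0.008, 117.053], [-0.01, -0.061, -0.998, 1383.087], [0.0, 0.0, 0.0, 1.0]]
connector_mid [([368.0, 364.0, 22.0], 0.63), ([419.0, 270.0, 17.0], 0.59), ([410.0, 467.0, 19.0], 0.54)]
connector_nose [([405.0, 465.0, 23.0], 0.83), ([416.0, 273.0, 16.0], 0.64), ([371.0, 357.0, 19.0], 0.63), ([521.0, -182.0, 69.0], 0.56)]
battery_mid [([500.0, 406.0, 11.0], 0.46), ([515.0, 35.0, 40.0], 0.25)]
knob_grip [([505.0, 34.0, 41.0], 0.95), ([516.0, -179.0, 67.0], 0.6)]
connector_groove [([510.0, 37.0, 43.0], 0.92), ([419.0, 276.0, 18.0], 0.73)]
battery_groove [([505.0, 35.0, 39.0], 0.65)]
notch [([518.0, -177.0, 70.0], 0.65)]
catch_ball [([512.0, 34.0, 42.0], 0.79)]
probe_head [([522.0, -179.0, 69.0], 0.79)]
jig [([515.0, -16.0, 21.0], 0.85)]
shuttle [([511.0, 35.0, 38.0], 0.66), ([522.0, -178.0, 68.0], 0.62)]
ball_vis
[... 286 characters left out ...]
 0.0, 0.0, 1.0]]
connector_mid [([406.0, 470.0, 16.0], 0.96), ([417.0, 278.0, 17.0], 0.69), ([365.0, 367.0, 18.0], 0.6)]
connector_nose [([370.0, 368.0, 20.0], 0.84), ([419.0, 278.0, 15.0], 0.61), ([408.0, 466.0, 24.0], 0.56), ([505.0, 52.0, 52.0], 0.22)]
battery_mid [([496.0, 403.0, 15.0], 0.49)]
knob_grip [([501.0, 52.0, 44.0], 0.62)]
connector_groove [([505.0, 54.0, 45.0], 0.73)]
battery_groove [([503.0, 50.0, 44.0], 0.64), ([497.0, 403.0, 18.0], 0.54)]
notch []
catch_ball [([507.0, 49.0, 48.0], 0.85), ([500.0, 41.0, 20.0], 0.44)]
probe_head [([502.0, 48.0, 46.0], 0.62), ([518.0, -166.0, 55.0], 0.61)]
jig [([501.0, 42.0, 18.0], 0.65)]
shuttle [([503.0, 51.0, 41.0], 0.75)]
ball_vise []
1.3
```

View pics/top1.png

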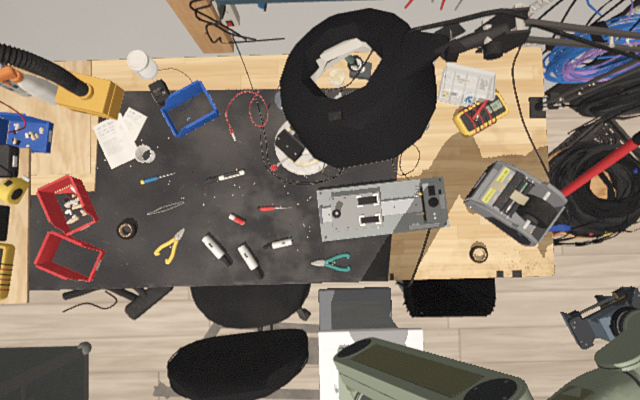

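View pics/side1.png

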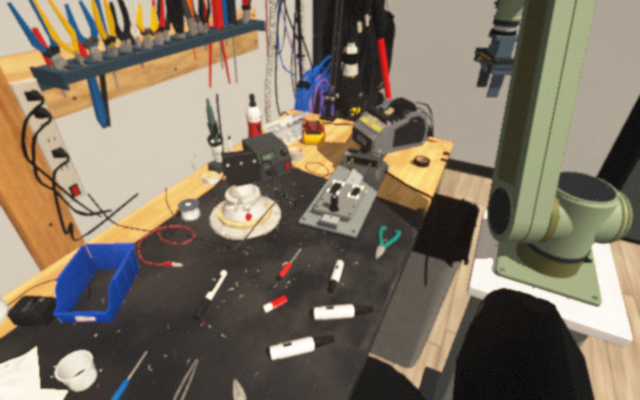

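```bash
cat > h.py <<'E'
from rig import arm
import cv2,numpy as np
def back(p,uv,z):
    uv=np.atleast_2d(uv).astype(float)
    K,E=p['mtx'],p['extrinsics']
    r=np.c_[(uv-K[[0,1],2])/[K[0,0],K[1,1]],np.ones(len(uv))]@E[:3,:3].T
    return E[:3,3]+r*((z-E[2,3])/r[:,2])[:,None]
def proj(p,X):
    K,E=p['mtx'],p['extrinsics']
    c=(np.atleast_2d(X)-E[:3,3])@E[:3,:3]
    return (c/c[:,2:])[:,:2]@K[:2,:2].T+K[:2,2]
def rect(p,m,z):
    "min-area rectangle of a mask laid on plane z: centre, long, short, long-axis angle(deg)"
    v,u=np.nonzero(m); X=back(p,np.c_[u,v],z)[:,:2].astype(np.float32)
    (c,(w,h),a)=cv2.minAreaRect(X)
    if w<h: w,h,a=h,w,a+90
    return np.round(c,1),round(w,1),round(h,1),round((a+90)%180-90,1)
E
python3 - <<'E'
from h import *
P={n:arm.snapshot(n) for n in ['top','side']}
for n,p in P.items():
    np.savez(f'{n}.npz',**p)
    for q,z in [('connector_mid',9),('battery_mid',8),('jig',20),('shuttle',44),('probe_head',70)]:
        for d in arm.regions_of(q,p)[:4]:
            m=d['pixels']; v,u=np.nonzero(m)
            print(n,q,round(d['score'],2),(u.mean().round(),v.mean().round()),m.sum(),rect(p,m,z))
def big(im,k): return cv2.resize(im[:,:,::-1],None,fx=k,fy=k,interpolation=cv2.INTER_CUBIC)
f=P['top']['frame']; g=P['side']['frame']
a=big(f[195:285,190:320],6)[:, :780]; 
cv2.imwrite('pics/c_parts.png',a)
b=np.hstack([big(f[165:250,305:455],5)]); cv2.imwrite('pics/c_jig.png',b)
cv2.imwrite('pics/c_side.png',big(g[140:370,250:410],3.5)[:600][:, :560] if 0 else big(g[140:290,250:420],4.5))
E
```

```text
top connector_mid 0.62 (np.float64(216.0), np.float64(251.0)) 256 (array([399.5, 462. ]), 115.5, 23.6, 44.0)
top connector_mid 0.56 (np.float64(250.0), np.float64(262.0)) 250 (array([362.2, 359.1]), 112.0, 24.5, 32.7)
top connector_mid 0.42 (np.float64(278.0), np.float64(244.0)) 149 (array([416. , 278.7]), 86.1, 18.5, -76.7)
top battery_mid 0.42 (np.float64(236.0), np.float64(219.0)) 65 (array([496.1, 401.4]), 47.1, 12.3, 62.0)
top jig 0.96 (np.float64(374.0), np.float64(209.0)) 5603 (array([516.3, -46.2]), 390.1, 156.4, -85.1)
top shuttle 0.75 (np.float64(279.0), np.float64(244.0)) 146 (array([417.5, 271.8]), 78.1, 19.5, -77.6)
top shuttle 0.67 (np.float64(356.0), np.float64(211.0)) 1714 (array([508.2,  35.4]), 149.7, 106.1, -85.2)
top probe_head 0.8 (np.float64(429.0), np.float64(206.0)) 895 (array([ 519.9, -165.6]), 138.1, 93.9, -1.6)
side connector_mid 0.81 (np.float64(336.0), np.float64(274.0)) 262 (array([420. , 271.1]), 99.1, 19.7, -79.9)
side connector_mid 0.73 (np.float64(300.0), np.float64(346.0)) 790 (array([402.2, 456.8]), 117.8, 28.0, 42.1)
side battery_mid 0.6 (np.float64(274.0), np.float64(303.0)) 187 (array([499.1, 399.2]), 51.1, 21.1, 60.6)
side battery_mid 0.58 (np.float64(340.0), np.float64(199.0)) 1390 (array([528.8,  -9.4]), 178.3, 118.3, -86.2)
side jig 0.6 (np.float64(343.0), np.float64(201.0)) 3617 (array([515.9, -20.2]), 357.3, 161.3, -85.7)
side jig 0.17 (np.float64(336.0), np.float64(274.0)) 252 (array([415.8, 282.6]), 94.7, 19.7, -79.0)
side shuttle 0.9 (np.float64(341.0), np.float64(199.0)) 1332 (array([507.4,  41. ]), 167.0, 106.6, -86.4)
side probe_head 0.98 (np.float64(366.0), np.float64(160.0)) 773 (array([ 513.3, -143.8]), 177.7, 136.1, -83.9)
side probe_head 0.67 (np.float64(336.0), np.float64(274.0)) 270 (array([397.7, 326.1]), 86.0, 20.5, -78.9)
side probe_head 0.16 (np.float64(341.0), np.float64(199.0)) 1281 (array([495. ,  75.4]), 154.5, 100.4, -85.0)
```

View pics/c_parts.png

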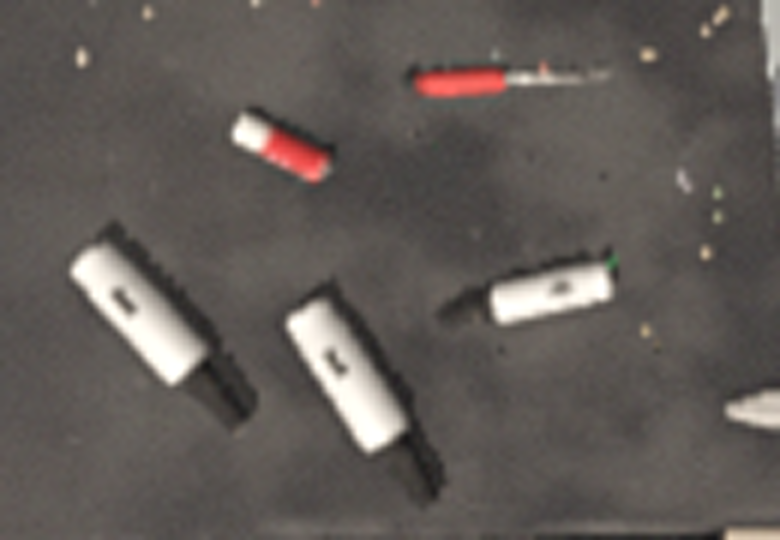

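View pics/c_jig.png

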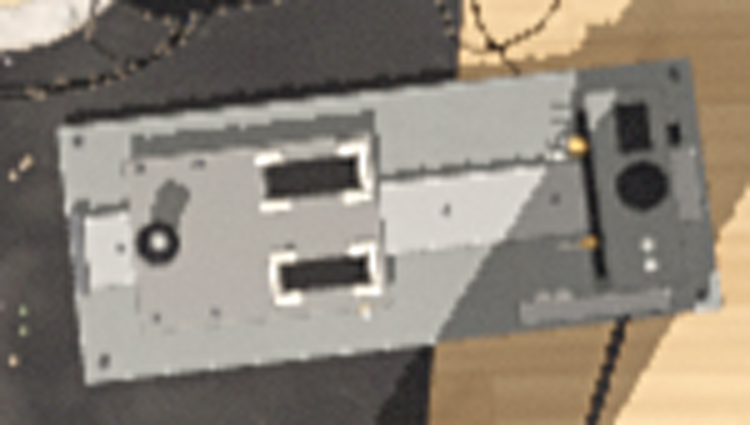

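```bash
python3 -c "
import cv2;print(cv2.imread('pics/c_side.png').shape)"
```

```text
(675, 765, 3)
```

```bash
cat >> h.py <<'E'
def state():
    s=arm.observe(); from scipy.spatial.transform import Rotation as R
    return s,R.from_rotvec(s['tool_rot'])
def delta(tcp,yaw_deg):
    "shift (cm, tool axes) and turn units from here to TCP in world with tool x at yaw"
    s,r=state(); d=r.inv().apply(np.array(tcp)-s['ee_pos'])/10
    x=r.apply([1,0,0]); a=np.degrees(np.arctan2(x[1],x[0]))
    t=-((yaw_deg-a+180)%360-180)/8
    print('yaw now',a.round(1),'tilt z',r.apply([0,0,1]).round(3)); return d.round(2),round(t,2)
E
python3 - <<'E'
from h import *
p=dict(np.load('top.npz')); f=p['frame'].astype(int)
def blobs(m,lo=3): 
    n,l,s,c=cv2.connectedComponentsWithStats(m.astype(np.uint8)); return [(l==i) for i in range(1,n) if s[i,4]>=lo]
W=f.min(2)
for n in ['top','side']:
    p=dict(np.load(n+'.npz')); f=p['frame'].astype(int); W=f.min(2)
    m=(W>120); 
    for b in blobs(m,40):
        v,u=np.nonzero(b); X=back(p,[u.mean(),v.mean()],9.5)[0]
        if 340<X[0]<450 and 200<X[1]<520: print(n,'white',(u.mean().round(1),v.mean().round(1)),X.round(1),rect(p,b,12))
    m=(f[:,:,0]-f[:,:,1]>60)
    for b in blobs(m,20):
        v,u=np.nonzero(b); X=back(p,[u.mean(),v.mean()],8)[0]
        if 440<X[0]<580 and 280<X[1]<450: print(n,'red',X.round(1),rect(p,b,8))
# jig frame
p=dict(np.load('top.npz')); f=p['frame']; a=np.radians(4.9); J=np.array([516.3,-46.2]); 
yx=np.array([-np.sin(a),np.cos(a)]); xx=np.array([np.cos(a),np.sin(a)])
# rectified view of the jig at z=50: 4 px/mm, jig y -> left..right reversed
S=4
def rectify(z,y0,y1,x0,x1):
    g=np.array([[J+xx*x+yx*y for y in np.arange(y0,y1,1/S)] for x in np.arange(x1,x0,-1/S)]).reshape(-1,2)
    uv=proj(p,np.c_[g,np.full(len(g),z)]).astype(np.float32)
    sh=(int((x1-x0)*S),int((y1-y0)*S)); return cv2.remap(f,uv[:,0].reshape(sh),uv[:,1].reshape(sh),cv2.INTER_CUBIC)
R=rectify(50,-20,160,-70,70)
cv2.putText(R,'x70 y-20..160 4px/mm z50',(5,12),0,.4,(255,0,0))
for y in range(-20,160,10): cv2.line(R,((y+20)*S,0),((y+20)*S,6 if y%50 else 14),(255,0,0))
for x in range(-70,70,10): cv2.line(R,(0,(70-x)*S),(6 if x%50 else 14,(70-x)*S),(255,0,0))
cv2.imwrite('pics/rect.png',R[:,:,::-1]); print(R.shape)
print(back(p,[300,150],0), back(p,[336.6,213.4],84))
E
```

```text
top white (np.float64(212.3), np.float64(246.9)) [413.9 476.1   9.5] (array([415.2, 476.2]), 81.1, 25.7, 41.1)
top white (np.float64(281.2), np.float64(243.5)) [418.4 264.4   9.5] (array([418.7, 263.7]), 60.6, 19.8, -79.1)
top white (np.float64(247.0), np.float64(257.4)) [379.1 370.1   9.5] (array([380.2, 369.8]), 81.4, 25.6, 31.6)
top red [527.4 308.5   8. ] (array([528.7, 309.3]), 43.2, 12.3, 88.4)
top red [493.  394.3   8. ] (array([493.1, 394.4]), 31.9, 13.7, 62.1)
side white (np.float64(337.4), np.float64(270.5)) [420.8 259.8   9.5] (array([420.3, 260.1]), 64.9, 19.8, -79.0)
side white (np.float64(334.1), np.float64(311.9)) [381.1 365.3   9.5] (array([380.8, 366.5]), 81.6, 32.3, 32.5)
side white (np.float64(292.2), np.float64(348.1)) [416.  471.6   9.5] (array([415.4, 472.2]), 81.2, 30.8, 41.5)
side red [528.1 307.9   8. ] (array([528.1, 306.8]), 46.4, 15.7, -89.1)
side red [493.7 391.3   8. ] (array([493.8, 391.3]), 35.6, 20.3, 60.6)
(560, 720, 3)
[[707.34032463 200.68693462   0.        ]] [[503.17291856  93.7623285   84.        ]]
```

View pics/rect.png

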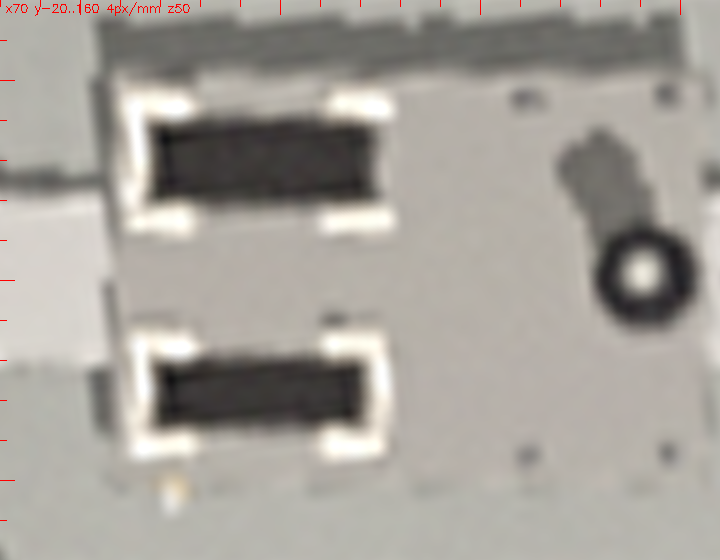

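```bash
cat >> h.py <<'E'
def cmd(frm,yf,to,yt):
    "from commanded TCP frm, tool-x yaw yf -> to, yt (tool pointing straight down)"
    a=np.radians(yf); d=np.array(to,float)-frm
    return [round((d[0]*np.cos(a)+d[1]*np.sin(a))/10,2),round((d[0]*np.sin(a)-d[1]*np.cos(a))/10,2),round(-d[2]/10,2)],round(-((yt-yf+180)%360-180)/8,2)
E
python3 - <<'E'
from h import *
print(delta([419.5,262.5,120],101)); s=arm.observe();print(s['clock'],s['ee_pos'])
print(cmd([236.985,-523.91,213.976],24.35,[419.5,262.5,214],101))
E
```

```text
yaw now 24.3 tilt z [ 0. -0. -1.]
(array([ 49.04, -64.13,   9.39]), np.float64(-9.58))
1.9 [ 236.97943205 -523.9308302   213.96581261]
([np.float64(49.05), np.float64(-64.12), np.float64(-0.0)], -9.58)
```

Call:
{"api": "carry_out", "payload": {"series": [{"fingers": 0.2,"delta_pos": [49.05,-64.12,0],"turn": -9.58},{"fingers": 0.2,"delta_pos": [49.05,-64.12,0],"turn": -9.58},{"fingers": 0.2,"delta_pos": [49.05,-64.12,0],"turn": -9.58},{"fingers": 0.2,"delta_pos": [49.05,-64.12,0],"turn": -9.58},{"fingers": 0.2,"delta_pos": [49.05,-64.12,0],"turn": -9.58},{"fingers": 0.2,"delta_pos": [49.05,-64.12,0],"turn": -9.58},{"fingers": 0.2,"delta_pos": [49.05,-64.12,0],"turn": -9.58},{"fingers": 0.2,"delta_pos": [49.05,-64.12,0],"turn": -9.58},{"fingers": 0.2,"delta_pos": [49.05,-64.12,0],"turn": -9.58},{"fingers": 0.2,"delta_pos": [49.05,-64.12,0],"turn": -9.58},{"fingers": 0.2,"delta_pos": [49.05,-64.12,0],"turn": -9.58},{"fingers": 0.2,"delta_pos": [49.05,-64.12,0],"turn": -9.58},{"fingers": 0.2,"delta_pos": [49.05,-64.12,0],"turn": -9.58},{"fingers": 0.2,"delta_pos": [49.05,-64.12,0],"turn": -9.58},{"fingers": 0.2,"delta_pos": [49.05,-64.12,5],"turn": -9.58},{"fingers": 0.2,"delta_pos": [49.05,-64.12,11],"turn": -9.58},{"fingers": 0.2,"delta_pos": [49.05,-64.12,15],"turn": -9.58},{"fingers": 0.2,"delta_pos": [49.05,-64.12,15],"turn": -9.58}], "squeeze": 15}}

```text
clock: 4.15
ee_pos: [417.4, 260.2, 61.8]
tool_rot: [-1.998, -2.421, 0.011]
contact_force: [-0.0, -0.1, 1.0]
gripper_width: 54.6
finger_force: 0.0
```

```bash
python3 - <<'E'
from h import *
p=arm.snapshot('side'); np.savez('s2.npz',**p)
s=arm.observe();print(s['ee_pos'].round(2),delta([419.5,262.5,6.5],101),s['joints'].round(2))
cv2.imwrite('pics/s2.png',cv2.resize(p['frame'][190:340,230:450,::-1],None,fx=3.6,fy=3.6))
E
```

```text
yaw now 100.9 tilt z [-0.002 -0.001 -1.   ]
[419.25 261.43  63.82] (array([0.11, 0.06, 5.73]), np.float64(-0.01)) [ 0.53  0.35  1.96 -0.    0.84  0.34]
```

View pics/s2.png

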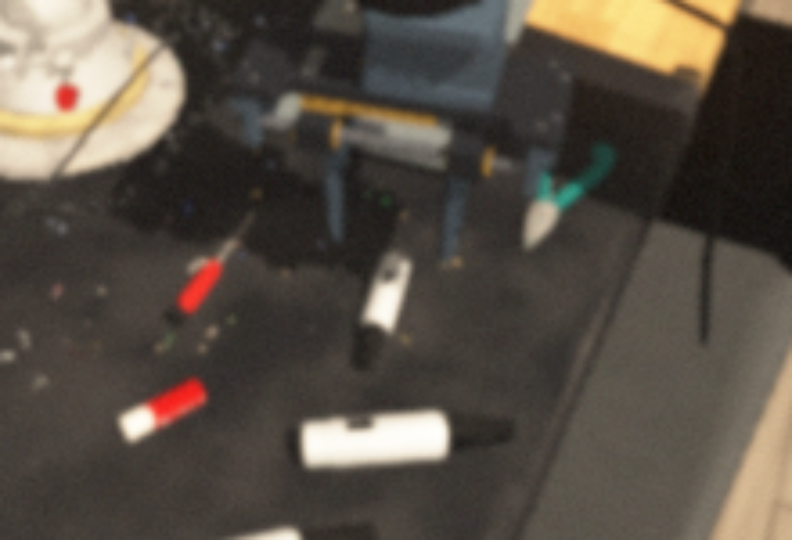

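Call:
{"api": "carry_out", "payload": {"series": [{"fingers": 0.2,"delta_pos": [0,0,3],"turn": 0},{"fingers": 0.2,"delta_pos": [0,0,5],"turn": 0},{"fingers": 0.2,"delta_pos": [0,0,5.75],"turn": 0},{"fingers": 0.2,"delta_pos": [0,0,5.75],"turn": 0},{"fingers": -1,"delta_pos": [0,0,5.75],"turn": 0},{"fingers": -1,"delta_pos": [0,0,5.75],"turn": 0},{"fingers": -1,"delta_pos": [0,0,5.75],"turn": 0},{"fingers": -1,"delta_pos": [0,0,5.75],"turn": 0},{"fingers": -1,"delta_pos": [0,0,5.75],"turn": 0},{"fingers": -1,"delta_pos": [0,0,5.75],"turn": 0}], "squeeze": 15}}

```text
clock: 5.45
ee_pos: [419.8, 262.5, 6.6]
tool_rot: [1.999, 2.424, 0.0]
contact_force: [0.3, 0.7, 2.4]
gripper_width: 19.2
finger_force: 15.0
```

```bash
python3 - <<'E'
from h import *
print(cmd([419.5,262.5,6.5],101,[541,6,86.5],94.9))
E
```

```text
([np.float64(-27.5), np.float64(7.03), np.float64(-8.0)], 0.76)
```

Call:
{"api": "carry_out", "payload": {"series": [{"fingers": -1,"delta_pos": [0,0,-5],"turn": 0},{"fingers": -1,"delta_pos": [0,0,-10],"turn": 0},{"fingers": -1,"delta_pos": [-6,1.5,-11],"turn": 0.3},{"fingers": -1,"delta_pos": [-12,3,-11],"turn": 0.76},{"fingers": -1,"delta_pos": [-18,4.5,-11],"turn": 0.76},{"fingers": -1,"delta_pos": [-24,6,-11],"turn": 0.76},{"fingers": -1,"delta_pos": [-27.5,7.03,-10],"turn": 0.76},{"fingers": -1,"delta_pos": [-27.5,7.03,-8],"turn": 0.76},{"fingers": -1,"delta_pos": [-27.5,7.03,-8],"turn": 0.76},{"fingers": -1,"delta_pos": [-27.5,7.03,-8],"turn": 0.76}]}}

```text
clock: 6.7
ee_pos: [541.0, 6.2, 86.7]
tool_rot: [2.124, 2.315, 0.0]
contact_force: [-0.3, -0.6, -0.6]
gripper_width: 18.9
finger_force: 15.0
```

```bash
python3 - <<'E'
from h import *
s=arm.observe();print(s['ee_pos'].round(2),s['gripper_width'],delta([541,6,86.5],94.9))
p=arm.snapshot('side'); np.savez('s3.npz',**p); t=arm.snapshot('top'); np.savez('t3.npz',**t)
a=cv2.resize(p['frame'][130:230,290:400,::-1],None,fx=5,fy=5,interpolation=2)
b=cv2.resize(t['frame'][165:250,310:410,::-1],None,fx=2.4,fy=2.4,interpolation=2)
c=np.zeros((500,790,3),np.uint8); c[:,:550]=a; c[:204,550:]=b[:, :240]
cv2.imwrite('pics/s3.png',c)
E
```

```text
yaw now 94.9 tilt z [ 0. -0. -1.]
[541.03   6.21  86.74] 18.913367488171566 (array([-0.02, -0.  ,  0.02]), np.float64(0.0))
```

View pics/s3.png

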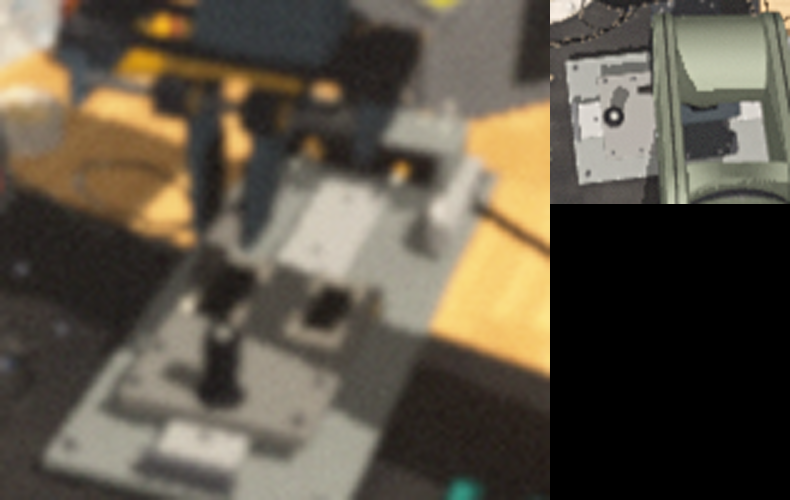

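```bash
cat >> h.py <<'E'
Jo=np.array([516.3,-46.2]); A0=np.radians(4.9)
XX=np.array([np.cos(A0),np.sin(A0)]); YY=np.array([-np.sin(A0),np.cos(A0)])
def jw(x,y): return Jo+XX*x+YY*y
def rectify(p,z,y0,y1,x0,x1,S=4):
    g=np.array([[jw(x,y) for y in np.arange(y0,y1,1/S)] for x in np.arange(x1,x0,-1/S)]).reshape(-1,2)
    uv=proj(p,np.c_[g,np.full(len(g),z)]).astype(np.float32); sh=(int((x1-x0)*S),int((y1-y0)*S))
    return cv2.remap(p['frame'],uv[:,0].reshape(sh),uv[:,1].reshape(sh),cv2.INTER_CUBIC)
E
python3 - <<'E'
from h import *
T=dict(np.load('top.npz'));S=dict(np.load('side.npz'))
for nm,b in [('wide',(5,85,10,50)),('narrow',(5,85,-50,-10)),('both',(5,85,-50,50))]:
    a=cv2.GaussianBlur(rectify(T,50,*b).min(2),(0,0),4).astype(np.float32); 
    bb=(b[0]-10,b[1]+10,b[2]-10,b[3]+10)
    c=cv2.GaussianBlur(rectify(S,50,*bb).min(2),(0,0),4).astype(np.float32)
    r=cv2.matchTemplate(c,a,cv2.TM_CCOEFF_NORMED); _,v,_,l=cv2.minMaxLoc(r)
    print(nm,round(v,2),'side minus top: y',l[0]/4-10,'x',10-l[1]/4)
# stack rectified views for a look
a=rectify(T,50,0,95,-55,55); c=rectify(S,50,0,95,-55,55)
cv2.imwrite('pics/r2.png',np.hstack([a,c])[:,:,::-1]); print(a.shape)
print(jw(29.4,49.7),jw(-28.6,45.4))
E
```

```text
wide 0.84 side minus top: y 6.5 x 0.25
narrow 0.83 side minus top: y 3.25 x 0.75
both 0.82 side minus top: y 4.75 x 0.5
(440, 380, 3)
[541.34733063   5.82961876] [483.92659622  -3.40884755]
```

View pics/r2.png

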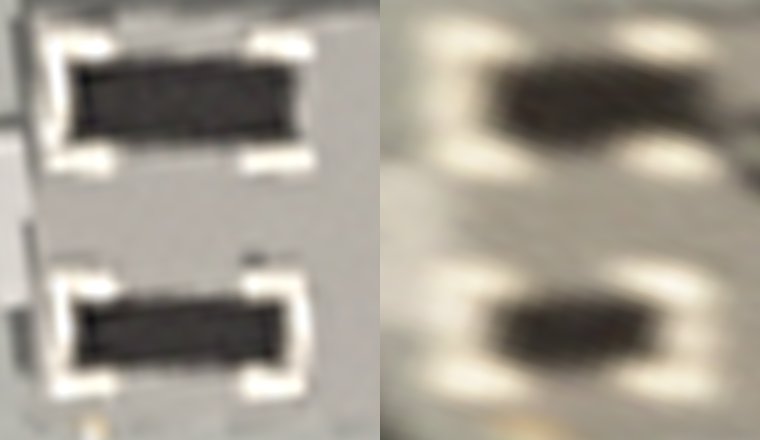

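Call:
{"api": "carry_out", "payload": {"series": [{"fingers": -1,"delta_pos": [0,0.04,1.5],"turn": 0},{"fingers": -1,"delta_pos": [0,0.04,2.5],"turn": 0},{"fingers": -1,"delta_pos": [0,0.04,3.0],"turn": 0},{"fingers": -1,"delta_pos": [0,0.04,3.3],"turn": 0},{"fingers": -1,"delta_pos": [0,0.04,3.55],"turn": 0},{"fingers": -1,"delta_pos": [0,0.04,3.55],"turn": 0}]}}

```text
clock: 7.55
ee_pos: [541.5, 5.9, 50.9]
tool_rot: [2.124, 2.314, -0.0]
contact_force: [-1.5, -0.1, -0.9]
gripper_width: 18.9
finger_force: 15.0
```

Call:
{"api": "carry_out", "payload": {"series": [{"fingers": -0.4,"delta_pos": [0,0,0],"turn": 0},{"fingers": -0.3,"delta_pos": [0,0,0],"turn": 0},{"fingers": -0.3,"delta_pos": [0,0,0],"turn": 0},{"fingers": -0.3,"delta_pos": [0,0,-2],"turn": 0},{"fingers": -0.3,"delta_pos": [0,0,-8],"turn": 0},{"fingers": 0.2,"delta_pos": [0,0,-10],"turn": 0}]}}

```text
clock: 8.3
ee_pos: [543.3, 5.9, 154.5]
tool_rot: [2.121, 2.311, 0.007]
contact_force: [0.7, -0.5, -0.5]
gripper_width: 39.7
finger_force: 0.0
```

```bash
python3 - <<'E'
from h import *
# commanded now: (541,6)+0.4mm jig x, z=151
c=[541.4,6,151]
print(cmd(c,94.9,[496.5,400.5,80],61.5)); s=arm.observe(); print(s['ee_pos'].round(1),s['clock'],delta([496.5,400.5,80],61.5))
E
```

```text
([np.float64(39.69), np.float64(-1.1), np.float64(7.1)], 4.18)
yaw now 94.9 tilt z [ 0.006 -0.    -1.   ]
[543.3   5.9 154.5] 8.3 (array([39.72, -1.34,  7.42]), np.float64(4.17))
```

Call:
{"api": "carry_out", "payload": {"series": [{"fingers": 0.2,"delta_pos": [5,-2.5,-1],"turn": 0},{"fingers": 0.2,"delta_pos": [10,-5,-1],"turn": 0.5},{"fingers": 0.2,"delta_pos": [15,-6.9,-1],"turn": 1.5},{"fingers": 0.2,"delta_pos": [20.5,-6.5,-1],"turn": 2.5},{"fingers": 0.2,"delta_pos": [26,-5.9,0],"turn": 3.5},{"fingers": 0.2,"delta_pos": [31,-4,0],"turn": 4.18},{"fingers": 0.2,"delta_pos": [36,-2,3],"turn": 4.18},{"fingers": 0.2,"delta_pos": [39.7,-1.05,7.1],"turn": 4.18},{"fingers": 0.2,"delta_pos": [39.7,-1.05,8.1],"turn": 4.18},{"fingers": 0.2,"delta_pos": [39.7,-1.05,8.1],"turn": 4.18}]}}

```text
clock: 9.55
ee_pos: [496.4, 399.7, 69.1]
tool_rot: [2.7, 1.605, -0.004]
contact_force: [-0.4, -0.5, 0.1]
gripper_width: 54.3
finger_force: 0.0
```

```bash
python3 - <<'E'
from h import *
s=arm.observe(); print(s['ee_pos'].round(1),s['clock'],delta([497,401,5.5],61.5))
t=arm.snapshot('top'); np.savez('t4.npz',**t); p=arm.snapshot('side'); np.savez('s4.npz',**p)
for n,q in [('t',t),('s',p)]:
  for d in arm.regions_of('connector_mid',q)[:4]:
    print(n,round(d['score'],2),rect(q,d['pixels'],54),d['pixels'].sum())
a=rectify(t,54,-10,110,-60,60); b=cv2.resize(p['frame'][190:340,230:330],None,fx=3.2,fy=3.2)
print(a.shape,b.shape); cv2.imwrite('pics/s4.png',np.hstack([a,b])[:,:,::-1])
E
```

```text
yaw now 61.5 tilt z [-0.002 -0.002 -1.   ]
[496.4 399.7  69.1] 9.55 (array([ 0.16, -0.01,  6.36]), np.float64(-0.0))
t 0.56 (array([539.2,  21.1]), 86.2, 17.9, 88.4) 156
s 0.91 (array([387.4, 482.2]), 109.5, 28.6, 42.7) 831
s 0.86 (array([353.9, 386.6]), 109.3, 29.1, 32.5) 636
s 0.6 (array([539.8,  18.7]), 103.5, 21.8, -84.8) 137
(480, 480, 3) (480, 320, 3)
```

View pics/s4.png

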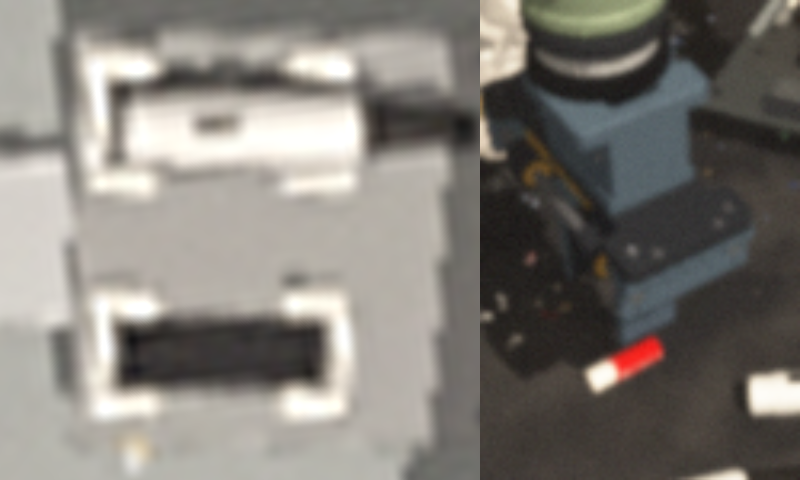

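Call:
{"api": "carry_out", "payload": {"series": [{"fingers": 0.2,"delta_pos": [0,0.1,3],"turn": 0},{"fingers": 0.2,"delta_pos": [0,0.1,5.5],"turn": 0},{"fingers": 0.2,"delta_pos": [0,0.1,6.45],"turn": 0},{"fingers": 0.2,"delta_pos": [0,0.1,6.45],"turn": 0},{"fingers": -1,"delta_pos": [0,0.1,6.45],"turn": 0},{"fingers": -1,"delta_pos": [0,0.1,6.45],"turn": 0},{"fingers": -1,"delta_pos": [0,0.1,6.45],"turn": 0},{"fingers": -1,"delta_pos": [0,0.1,6.45],"turn": 0},{"fingers": -1,"delta_pos": [0,0.1,6.45],"turn": 0},{"fingers": -1,"delta_pos": [0,0.1,6.45],"turn": 0}]}}

```text
clock: 11.0
ee_pos: [498.0, 400.2, 5.6]
tool_rot: [2.7, 1.605, 0.0]
contact_force: [-1.7, -0.2, 1.5]
gripper_width: 16.6
finger_force: 15.0
```

```bash
python3 - <<'E'
from h import *
s=arm.observe(); print(s['ee_pos'].round(1),s['clock'],s['gripper_width'])
w=jw(-26.8,45.6); print(w); c=[497.9,400.5,5.5]
for q in ([460,260,150],[460,150,150],[*w,150],[*w,80]): print(cmd(c,61.5,q,94.9))
E
```

```text
[498.  400.2   5.6] 11.0 16.564622151846805
[485.70293437  -3.05582803]
([np.float64(-14.16), np.float64(3.37), np.float64(-14.45)], -4.18)
([np.float64(-23.82), np.float64(8.62), np.float64(-14.45)], -4.18)
([np.float64(-36.05), np.float64(18.18), np.float64(-14.45)], -4.18)
([np.float64(-36.05), np.float64(18.18), np.float64(-7.45)], -4.18)
```

Call:
{"api": "carry_out", "payload": {"series": [{"fingers": -1,"delta_pos": [0,0,-6],"turn": 0},{"fingers": -1,"delta_pos": [0,0,-12],"turn": 0},{"fingers": -1,"delta_pos": [-5,1,-14.45],"turn": -1},{"fingers": -1,"delta_pos": [-10,2.3,-14.45],"turn": -2},{"fingers": -1,"delta_pos": [-14.16,3.37,-14.45],"turn": -3},{"fingers": -1,"delta_pos": [-19,6,-14.45],"turn": -4.18},{"fingers": -1,"delta_pos": [-23.82,8.62,-14.45],"turn": -4.18},{"fingers": -1,"delta_pos": [-28.5,12,-14.45],"turn": -4.18},{"fingers": -1,"delta_pos": [-32.5,15.5,-14.45],"turn": -4.18},{"fingers": -1,"delta_pos": [-36.05,18.18,-13],"turn": -4.18},{"fingers": -1,"delta_pos": [-36.05,18.18,-9],"turn": -4.18},{"fingers": -1,"delta_pos": [-36.05,18.18,-6.95],"turn": -4.18},{"fingers": -1,"delta_pos": [-36.05,18.18,-6.45],"turn": -4.18},{"fingers": -1,"delta_pos": [-36.05,18.18,-6.45],"turn": -4.18}]}}

```text
clock: 12.75
ee_pos: [485.7, -3.4, 70.2]
tool_rot: [2.124, 2.314, 0.0]
contact_force: [0.1, -0.1, -0.1]
gripper_width: 16.1
finger_force: 15.0
```

Call:
{"api": "carry_out", "payload": {"series": [{"fingers": -1,"delta_pos": [0,0,0.8],"turn": 0},{"fingers": -1,"delta_pos": [0,0,1.2],"turn": 0},{"fingers": -1,"delta_pos": [0,0,1.5],"turn": 0},{"fingers": -1,"delta_pos": [0,0,1.7],"turn": 0},{"fingers": -1,"delta_pos": [0,0,1.7],"turn": 0}]}}

```text
clock: 13.38
ee_pos: [485.4, -3.5, 52.9]
tool_rot: [-2.124, -2.314, 0.0]
contact_force: [-0.4, -0.2, 0.5]
gripper_width: 16.0
finger_force: 15.0
```

Call:
{"api": "carry_out", "payload": {"series": [{"fingers": -1,"delta_pos": [0,0,0.22],"turn": 0},{"fingers": -1,"delta_pos": [0,0,0.25],"turn": 0},{"fingers": -1,"delta_pos": [0,0,0.25],"turn": 0}]}}

```text
clock: 13.75
ee_pos: [485.4, -3.5, 50.4]
tool_rot: [2.124, 2.314, -0.0]
contact_force: [-0.6, -0.7, -0.3]
gripper_width: 16.2
finger_force: 15.0
```

Call:
{"api": "carry_out", "payload": {"series": [{"fingers": -0.5,"delta_pos": [0,0,0],"turn": 0},{"fingers": -0.35,"delta_pos": [0,0,0],"turn": 0},{"fingers": -0.35,"delta_pos": [0,0,0],"turn": 0},{"fingers": -0.35,"delta_pos": [0,0,-2],"turn": 0},{"fingers": -0.35,"delta_pos": [0,0,-8],"turn": 0},{"fingers": -0.2,"delta_pos": [4,-2,-11],"turn": 0},{"fingers": -0.2,"delta_pos": [10,-3,-11],"turn": 0},{"fingers": -0.2,"delta_pos": [16,-3,-11],"turn": 0},{"fingers": -0.2,"delta_pos": [22,-3,-11],"turn": 0},{"fingers": -0.2,"delta_pos": [28,-3,-11],"turn": 0},{"fingers": -0.2,"delta_pos": [30,-3,-11],"turn": 0}]}}

```text
clock: 15.12
ee_pos: [429.4, 295.7, 160.3]
tool_rot: [-2.12, -2.318, -0.001]
contact_force: [-0.2, -1.4, -0.7]
gripper_width: 36.4
finger_force: 0.0
```

```bash
python3 - <<'E'
from h import *
s=arm.observe(); print(s['ee_pos'].round(1),s['clock'])
t=arm.snapshot('top'); np.savez('t5.npz',**t)
a=rectify(t,54,-155,155,-60,60,2.5); print(a.shape)
b=rectify(t,54,0,90,-60,60,2.5)
cv2.imwrite('pics/s5.png',a[:,:,::-1])
E
```

```text
[429.4 295.7 160.3] 15.125
(300, 775, 3)
```

View pics/s5.png

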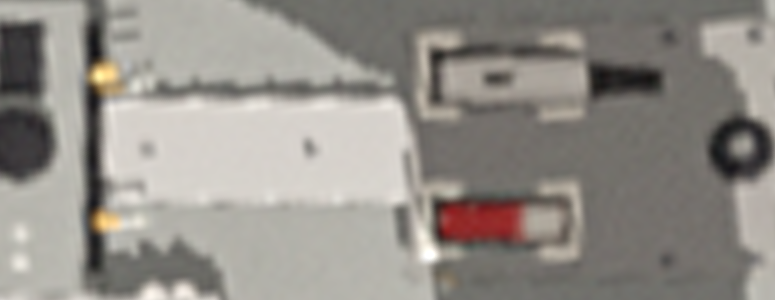

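```bash
python3 - <<'E'
from h import *
s=arm.observe(); print(s['ee_pos'].round(1),s['contact_force'].round(1))
print(delta([505.3,94,160],94.9),cmd([430.2,293.3,160.5],94.9,[505.3,94,53],94.9))
T=dict(np.load('t5.npz')); 
# ball/notch refine: bright spots in 10px/mm crops at z 38
for z in (35,40,44):
  for nm,b in (('ball',(12,36,-62,-48)),('bumps',(-110,-70,-64,-48))):
    r=rectify(T,z,*b,S=10).min(2); r=cv2.GaussianBlur(r,(0,0),6).astype(int)
    col=r.max(0); pk=[(round(b[0]+i/10,1),int(col[i])) for i in range(5,len(col)-5) if col[i]==col[i-5:i+6].max()]
    print(z,nm,pk[:12])
E
```

```text
[429.5 296.5 160.2] [0.6 2.8 0.2]
yaw now 95.1 tilt z [ 0.     0.002 -1.   ]
(array([-2.084e+01,  5.760e+00, -1.000e-02]), np.float64(0.02)) ([np.float64(-20.5), np.float64(5.78), np.float64(10.75)], -0.0)
35 ball [(12.6, 180), (12.7, 180), (12.8, 180), (12.9, 180), (13.0, 180), (13.1, 180), (13.7, 181), (13.8, 181), (13.9, 181), (14.0, 181), (14.1, 181), (14.2, 181)]
35 bumps [(-109.5, 211), (-109.4, 211), (-109.3, 211), (-109.2, 211), (-108.6, 210), (-108.5, 210), (-108.4, 210), (-108.3, 210), (-108.2, 210), (-108.1, 210), (-108.0, 210), (-107.9, 210)]
40 ball [(12.5, 180), (12.6, 180), (12.7, 180), (12.8, 180), (12.9, 180), (13.0, 180), (13.1, 180), (13.2, 180), (13.3, 180), (13.4, 180), (13.5, 180), (13.6, 180)]
40 bumps [(-109.5, 211), (-109.4, 211), (-109.3, 211), (-109.2, 211), (-109.1, 211), (-109.0, 211), (-108.9, 211), (-108.8, 211), (-108.7, 211), (-108.6, 211), (-108.5, 211), (-108.4, 211)]
44 ball [(12.5, 180), (12.6, 180), (12.7, 180), (12.8, 180), (12.9, 180), (13.0, 180), (13.1, 180), (13.2, 180), (13.3, 180), (13.4, 180), (13.5, 180), (13.6, 180)]
44 bumps [(-109.5, 211), (-109.4, 211), (-109.3, 211), (-109.2, 211), (-109.1, 211), (-109.0, 211), (-108.9, 211), (-108.8, 211), (-108.7, 211), (-108.6, 211), (-108.5, 211), (-108.4, 211)]
```

Call:
{"api": "carry_out", "payload": {"series": [{"fingers": 0,"delta_pos": [-5,1.5,0],"turn": 0},{"fingers": 0,"delta_pos": [-10,3,0],"turn": 0},{"fingers": 0,"delta_pos": [-15,4.5,0],"turn": 0},{"fingers": 0,"delta_pos": [-20.5,5.78,0],"turn": 0},{"fingers": 0,"delta_pos": [-20.5,5.78,3],"turn": 0},{"fingers": 0,"delta_pos": [-20.5,5.78,6],"turn": 0},{"fingers": 0,"delta_pos": [-20.5,5.78,6],"turn": 0},{"fingers": 0,"delta_pos": [-20.5,5.78,6],"turn": 0}]}}

```text
clock: 16.18
ee_pos: [505.5, 93.0, 101.4]
tool_rot: [2.124, 2.313, 0.001]
contact_force: [0.2, -0.2, 0.0]
gripper_width: 45.5
finger_force: 0.0
```

```bash
python3 - <<'E'
from h import *
s=arm.observe(); print(s['ee_pos'].round(1),s['contact_force'].round(1),s['gripper_width']); print(delta([505.3,94,53],94.9))
E
```

```text
[505.5  93.  101.4] [ 0.2 -0.2  0. ] 45.54018792602053
yaw now 94.9 tilt z [ 0.001 -0.    -1.   ]
(array([ 0.1 , -0.02,  4.84]), np.float64(-0.0))
```

Call:
{"api": "carry_out", "payload": {"series": [{"fingers": 0,"delta_pos": [0.1,0,2.5],"turn": 0},{"fingers": 0,"delta_pos": [0.1,0,4.8],"turn": 0},{"fingers": 0,"delta_pos": [0.1,0,4.8],"turn": 0},{"fingers": -1,"delta_pos": [0.1,0,4.8],"turn": 0},{"fingers": -1,"delta_pos": [0.1,0,4.8],"turn": 0},{"fingers": -1,"delta_pos": [0.1,0,4.8],"turn": 0},{"fingers": -1,"delta_pos": [0.1,0,4.8],"turn": 0},{"fingers": -1,"delta_pos": [0.1,0,4.8],"turn": 0}], "squeeze": 35}}

```text
clock: 17.18
ee_pos: [506.7, 94.8, 53.4]
tool_rot: [2.123, 2.312, 0.005]
contact_force: [3.7, -0.1, 4.2]
gripper_width: 19.2
finger_force: 35.0
```

Call:
{"api": "carry_out", "payload": {"series": [{"fingers": -1,"delta_pos": [0,0.12,0],"turn": 0},{"fingers": -1,"delta_pos": [-0.3,0.12,0],"turn": 0},{"fingers": -1,"delta_pos": [-0.8,0.12,0],"turn": 0},{"fingers": -1,"delta_pos": [-1.4,0.12,0],"turn": 0},{"fingers": -1,"delta_pos": [-2,0.12,0],"turn": 0},{"fingers": -1,"delta_pos": [-2.6,0.12,0],"turn": 0},{"fingers": -1,"delta_pos": [-3.2,0.12,0],"turn": 0},{"fingers": -1,"delta_pos": [-3.8,0.12,0],"turn": 0},{"fingers": -1,"delta_pos": [-4.4,0.12,0],"turn": 0},{"fingers": -1,"delta_pos": [-5,0.12,0],"turn": 0},{"fingers": -1,"delta_pos": [-5.6,0.12,0],"turn": 0},{"fingers": -1,"delta_pos": [-6.2,0.12,0],"turn": 0},{"fingers": -1,"delta_pos": [-6.7,0.12,0],"turn": 0},{"fingers": -1,"delta_pos": [-7.2,0.12,0],"turn": 0},{"fingers": -1,"delta_pos": [-7.6,0.12,0],"turn": 0},{"fingers": -1,"delta_pos": [-8,0.12,0],"turn": 0},{"fingers": -1,"delta_pos": [-8.3,0.12,0],"turn": 0},{"fingers": -1,"delta_pos": [-8.5,0.12,0],"turn": 0},{"fingers": -1,"delta_pos": [-8.5,0.12,0],"turn": 0}]}}

```text
clock: 19.55
ee_pos: [513.9, 10.0, 53.4]
tool_rot: [2.124, 2.313, 0.002]
contact_force: [1.6, 0.2, 7.5]
gripper_width: 19.4
finger_force: 35.0
```

```bash
cat > st.py <<'E'
from h import *
s,r=state(); d=s['ee_pos'][:2]-np.array([506.0,94.4])
f=r.inv().apply(s['contact_force'])
print('t',round(s['clock'],2),'slide(mm, jig y)',round(d@YY,1),'lat',round(d@XX,1),'z',s['ee_pos'][2].round(1),'F tool',f.round(1),'yaw',np.degrees(np.arctan2(*r.apply([1,0,0])[[1,0]])).round(2),s['gripper_width'].round(1))
E
python3 st.py
```

```text
Traceback (most recent call last):
  File "st.py", line 4, in <module>
    print('t',round(s['clock'],2),'slide(mm, jig y)',round(d@YY,1),'lat',round(d@XX,1),'z',s['ee_pos'][2].round(1),'F tool',f.round(1),'yaw',np.degrees(np.arctan2(*r.apply([1,0,0])[[1,0]])).round(2),s['gripper_width'].round(1))
                                                                                                                                                                                                       ^^^^^^^^^^^^^^^^^^^^^^^^
AttributeError: 'float' object has no attribute 'round'
```

Call:
{"api": "carry_out", "payload": {"series": [{"fingers": -1,"delta_pos": [-0.2,0,0],"turn": 0},{"fingers": -1,"delta_pos": [-0.5,0,0],"turn": 0},{"fingers": -1,"delta_pos": [-0.8,0,0],"turn": 0},{"fingers": -1,"delta_pos": [-1.0,0,0],"turn": 0},{"fingers": -1,"delta_pos": [-1.0,0,0],"turn": 0}]}}

```text
clock: 20.18
ee_pos: [514.8, 0.1, 53.4]
tool_rot: [2.124, 2.313, 0.002]
contact_force: [1.1, 0.6, 7.2]
gripper_width: 19.4
finger_force: 35.0
```

```bash
sed -i "s/,s\['gripper_width'\].round(1))/)/" st.py; python3 st.py
```

```text
t 20.18 slide(mm, jig y) -94.7 lat 0.7 z 53.4 F tool [ 0.5  1.2 -7.2] yaw 94.88
```

Call:
{"api": "carry_out", "payload": {"series": [{"fingers": -1,"delta_pos": [-0.2,0,0],"turn": 0},{"fingers": -1,"delta_pos": [-0.2,0,0],"turn": 0}]}}

```text
clock: 20.42
ee_pos: [515.0, -1.9, 53.4]
tool_rot: [2.124, 2.313, 0.002]
contact_force: [1.4, -0.7, 7.4]
gripper_width: 19.1
finger_force: 35.0
```

```bash
python3 st.py
```

```text
t 20.43 slide(mm, jig y) -96.7 lat 0.7 z 53.4 F tool [-0.8  1.3 -7.4] yaw 94.88
```

Call:
{"api": "carry_out", "payload": {"series": [{"fingers": -1,"delta_pos": [-0.2,0,0],"turn": 0},{"fingers": -1,"delta_pos": [-0.2,0,0],"turn": 0}]}}

```text
clock: 20.68
ee_pos: [515.1, -3.6, 53.4]
tool_rot: [2.125, 2.313, 0.002]
contact_force: [1.9, 1.4, 8.0]
gripper_width: 19.5
finger_force: 35.0
```

```bash
python3 st.py
```

```text
t 20.68 slide(mm, jig y) -98.5 lat 0.7 z 53.4 F tool [ 1.2  2.  -8. ] yaw 94.87
```

Call:
{"api": "carry_out", "payload": {"series": [{"fingers": -1,"delta_pos": [-0.15,0,0],"turn": 0},{"fingers": -1,"delta_pos": [-0.15,0,0],"turn": 0}]}}

```text
clock: 20.92
ee_pos: [515.2, -4.1, 53.4]
tool_rot: [-2.126, -2.312, -0.004]
contact_force: [1.2, 4.7, 6.8]
gripper_width: 19.0
finger_force: 35.0
```

Call:
{"api": "carry_out", "payload": {"series": [{"fingers": -1,"delta_pos": [-0.1,0,0],"turn": 0},{"fingers": -1,"delta_pos": [-0.15,0,0],"turn": 0}]}}

```text
clock: 21.18
ee_pos: [515.2, -4.5, 53.4]
tool_rot: [-2.125, -2.311, -0.006]
contact_force: [1.5, 9.7, 7.5]
gripper_width: 19.4
finger_force: 35.0
```

Call:
{"api": "carry_out", "payload": {"series": [{"fingers": -1,"delta_pos": [-0.1,0,0],"turn": 0},{"fingers": -1,"delta_pos": [-0.15,0,0],"turn": 0}]}}

```text
clock: 21.42
ee_pos: [515.3, -5.7, 53.4]
tool_rot: [-2.125, -2.31, -0.007]
contact_force: [1.9, 10.3, 8.6]
gripper_width: 19.3
finger_force: 35.0
```

```bash
python3 st.py
```

```text
t 21.43 slide(mm, jig y) -100.5 lat 0.7 z 53.4 F tool [10.2  2.8 -8.5] yaw 94.77
```

Call:
{"api": "carry_out", "payload": {"series": [{"fingers": -1,"delta_pos": [-0.1,0,0],"turn": 0},{"fingers": -1,"delta_pos": [-0.1,0,0],"turn": 0}]}}

```text
clock: 21.68
ee_pos: [515.5, -7.9, 53.4]
tool_rot: [-2.125, -2.313, -0.004]
contact_force: [1.7, 4.7, 7.6]
gripper_width: 19.0
finger_force: 35.0
```

Call:
{"api": "carry_out", "payload": {"series": [{"fingers": -1,"delta_pos": [-0.1,0,0],"turn": 0},{"fingers": -1,"delta_pos": [-0.1,0,0],"turn": 0}]}}

```text
clock: 21.92
ee_pos: [515.6, -9.5, 53.4]
tool_rot: [-2.125, -2.314, -0.003]
contact_force: [1.7, 2.6, 8.2]
gripper_width: 19.0
finger_force: 35.0
```

Call:
{"api": "carry_out", "payload": {"series": [{"fingers": -1,"delta_pos": [-0.1,0,0],"turn": 0},{"fingers": -1,"delta_pos": [-0.1,0,0],"turn": 0}]}}

```text
clock: 22.18
ee_pos: [515.7, -10.9, 53.4]
tool_rot: [2.125, 2.314, 0.002]
contact_force: [1.1, 1.0, 7.0]
gripper_width: 19.2
finger_force: 35.0
```

Call:
{"api": "carry_out", "payload": {"series": [{"fingers": -1,"delta_pos": [-0.1,0,0],"turn": 0},{"fingers": -1,"delta_pos": [-0.1,0,0],"turn": 0}]}}

```text
clock: 22.42
ee_pos: [515.8, -12.2, 53.4]
tool_rot: [2.124, 2.313, 0.002]
contact_force: [1.4, 1.4, 7.9]
gripper_width: 19.5
finger_force: 35.0
```

```bash
python3 st.py
```

```text
t 22.43 slide(mm, jig y) -107.0 lat 0.7 z 53.4 F tool [ 1.2  1.5 -7.9] yaw 94.88
```

Call:
{"api": "carry_out", "payload": {"series": [{"fingers": -1,"delta_pos": [-0.1,0,0],"turn": 0},{"fingers": -1,"delta_pos": [-0.1,0,0],"turn": 0}]}}

```text
clock: 22.68
ee_pos: [515.9, -13.4, 53.4]
tool_rot: [2.124, 2.313, 0.002]
contact_force: [1.0, -0.1, 7.4]
gripper_width: 19.3
finger_force: 35.0
```

Call:
{"api": "carry_out", "payload": {"series": [{"fingers": -1,"delta_pos": [-0.1,0,0],"turn": 0},{"fingers": -1,"delta_pos": [-0.1,0,0],"turn": 0}]}}

```text
clock: 22.92
ee_pos: [516.0, -14.6, 53.3]
tool_rot: [2.123, 2.313, 0.001]
contact_force: [1.9, -1.8, 7.1]
gripper_width: 19.3
finger_force: 35.0
```

```bash
python3 st.py
```

```text
t 22.93 slide(mm, jig y) -109.5 lat 0.7 z 53.3 F tool [-2.   1.8 -7.1] yaw 94.91
```

Call:
{"api": "carry_out", "payload": {"series": [{"fingers": -1,"delta_pos": [-0.08,0,0],"turn": 0},{"fingers": -1,"delta_pos": [-0.08,0,0],"turn": 0}]}}

```text
clock: 23.18
ee_pos: [516.1, -15.4, 53.4]
tool_rot: [2.124, 2.313, 0.001]
contact_force: [1.2, -1.2, 7.8]
gripper_width: 18.9
finger_force: 35.0
```

Call:
{"api": "carry_out", "payload": {"series": [{"fingers": -1,"delta_pos": [-0.08,0,0],"turn": 0},{"fingers": -1,"delta_pos": [-0.08,0,0],"turn": 0}]}}

```text
clock: 23.42
ee_pos: [516.1, -15.6, 53.4]
tool_rot: [2.125, 2.313, 0.002]
contact_force: [1.9, 1.2, 7.6]
gripper_width: 18.9
finger_force: 35.0
```

```bash
python3 st.py
```

```text
t 23.43 slide(mm, jig y) -110.5 lat 0.7 z 53.4 F tool [ 1.   2.  -7.6] yaw 94.87
```

Call:
{"api": "carry_out", "payload": {"series": [{"fingers": -1,"delta_pos": [-0.08,0,0],"turn": 0},{"fingers": -1,"delta_pos": [-0.08,0,0],"turn": 0}]}}

```text
clock: 23.68
ee_pos: [516.1, -15.9, 53.4]
tool_rot: [-2.125, -2.313, -0.003]
contact_force: [1.5, 3.5, 7.5]
gripper_width: 19.6
finger_force: 35.0
```

Call:
{"api": "carry_out", "payload": {"series": [{"fingers": -1,"delta_pos": [0.1,0,0],"turn": 0},{"fingers": -1,"delta_pos": [0.1,0,0],"turn": 0},{"fingers": -1,"delta_pos": [0.1,0,0],"turn": 0},{"fingers": -1,"delta_pos": [0.1,0,0],"turn": 0}]}}

```text
clock: 24.18
ee_pos: [516.2, -15.6, 53.4]
tool_rot: [2.124, 2.314, 0.002]
contact_force: [2.2, 0.4, 7.5]
gripper_width: 19.4
finger_force: 35.0
```

```bash
python3 st.py; python3 - <<'E'
from h import *
p=arm.snapshot('side')
for q in ('battery_mid','connector_mid'):
    for d in arm.recognise(q,p)[:5]: print(q,np.round(d['centre']),round(d['score'],2))
E
python3 st.py
```

```text
t 24.18 slide(mm, jig y) -110.5 lat 0.7 z 53.4 F tool [ 0.2  2.3 -7.5] yaw 94.89
battery_mid [ 492. -109.   60.] 0.39
connector_mid [409. 474.  19.] 0.89
connector_mid [367. 370.  16.] 0.61
t 24.32 slide(mm, jig y) -110.5 lat 0.7 z 53.4 F tool [ 0.7  1.6 -6.8] yaw 94.89
```

```bash
python3 -c "
from rig import arm
print(arm.close_job())"
```

```text
the job is handed in; nothing more can be done
None
```

The job is handed in: the smallest connector and the battery are in their grooves, the shuttle sits in the notch with the knob still gripped (about 24 s), and the screwdriver, marker and cutter were left alone; seating was judged by push force and travel, since the arm blocked the overhead view at the end.

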